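Make up two sample kits and lock their trays down for transport

ROBOT

A 7-joint arm with a two-finger parallel gripper is mounted at the origin on a cart in front of the work surface, level with it; the furniture and walls round the work are solid. World frame = base frame: x ahead of the robot, y to its left, z up, the work surface at z = 0. Lengths are in mm, angles in rad, forces in N, time in s.
With the tool pointing down it reaches from about 425 to 925 mm from the base axis. Payload 6.8 kg.
Tool frame: the origin (TCP) lies midway between the tips of the shut fingers; the grasp point (between the pads) lies 19 mm behind it (arm.tcp_to_grasp is the distance from the TCP to the grasp point, in mm); z points along the fingers, y is the line along which they close (so a half turn about z gives the same grasp; the last joint's range is limited). The gripper opens to 88 mm and grips with 3 to 60 N. Pads are 20 mm wide; open, the fingers measure 115 mm over their backs; the gripper's body (75 mm by 178 mm) begins 61 mm behind the grasp point.
Start: joints at [-1.209, 0.477, 0.022, 1.555, -0.011, 1.109, -0.083], TCP at [305.577, 601.889, 222.664] pointing down, gripper open.
Joint ranges: [-2.96, 2.96], [-0.34, 2.1], [-1.41, 1.46], [0.24, 2.44], [-1.37, 4.51], [0.17, 1.92], [-2.96, 2.96]. Speed limits (rad/s): [2.39, 2.39, 3.14, 3.14, 3.14, 3.14, 3.14].

INTERFACE

Orientations are given as a unit quaternion [x, y, z, w].
In Python, from workcell import status, cams, workorder, arm gives the robot as it stands. The module is installed in compiled form; this text tells all that it offers.
- The arm moves only by the tool jog_arm, never from a script. Its argument "increments" is one flat list of numbers, 7 for each row, row after row: the shift along the world's x, y, z each as a share of 50 mm, from -1 to 1, then the turn, a rotation vector about the world's x, y, z each as a share of 2 rad, from -1 to 1, then the opening, from -1 (shut) to 1 (fully open). In form: [x, y, z, wx, wy, wz, gripper, x, y, z, wx, wy, wz, gripper, ...]. A call has 1 to 12 rows; each row shifts and turns the commanded pose from where the row before left it; what a row does not reach is not made up. A row lasts 1/10 s, in which the tool goes at most 50 mm and 8.59 degrees, less where a joint would pass 70% of its speed; a pose out of reach is approached as far as the arm can. A call with a number of a shift or a turn outside -1 to 1 is refused whole. A call with a gripper value outside its range is refused whole. The fingers move at their own pace and stop on an object; "grip_force" is the grip in N (left out, the last holds). Time passes only in rows, so rows that do not move let the fingers close. It gives the time, the measured TCP pose, the force, the opening and the grip force at its end, in the units of the state.
- status.observe(): the state, without advancing time (a new reading comes with each control period).
- cams.snapshot(name): name is "side" or "top" or "wrist"; returns the picture (480x640x3 uint8, red, green, blue); there is no depth.
- cams.calibration(name): a dict with "fx", "fy", "cx", "cy" (pixels), "k1" (the pictures are not rectified: a ray, as slopes to the right and down, at radius r is drawn at 1 + k1 r^2 times it, then the intrinsics apply), "pose" (4x4, takes a point from camera to world coordinates). Camera axes: x right, y up, looking along -z (the intrinsics and any distortion apply to the point x, -y, -z); pixel columns grow to the right and rows downward; lengths in mm; the calibration is good to about 2 mm. A picture is of the moment at which its call begins: read the wrist's pose just before it. calibration takes no time and is no camera call; for the wrist camera it gives the pose at the moment of the call.
- workorder.job_done(): hands the job in; it is judged then, once.
The state is a dict: "t": time; "joint_positions": joint angles; "joint_velocities": joint speeds; "joint_efforts": joint torques, N m; "tcp_pos": TCP position; "eef_rot": TCP orientation; "wrist_force": force on the tool from outside, world axes, zero at the start; "moment": the same for the moment, N m; "grip_width": opening from 0.0 (shut) to 1.0 (fully open); "finger_force": force on a finger pad.
Only numpy, scipy, OpenCV 4.12 (cv2) and the standard library are available. Lean on these libraries where they do the work, as an engineer would, in place of code of your own. Each camera call takes 0.05 s, during which the arm holds its last target. There are 200 camera calls.

TASK

Make up the two sample kits from the stock standing on the bench: into the tray with the widest well go the small white bottle and one of the 50 ml tubes, and into the other tray go the other 50 ml tube and both 15 ml tubes, each standing in the well of its own size. The trays ride raised on the sprung lifts of their carriers; push each tray down on its knob until the catches at both ends hold it down, so that both made-up kits end locked in their carriers. Keep the bottle and tubes upright and do not lay them over at any time.

Things in the scene. Friction and masses are not known exactly. Their poses are not given: they have to be found in the camera images.
- tray_bottle: Bottle-kit tray: white block 66 x 168 (y) x 36 mm, end flanges. Origin: centre of its underside, z = 31 mm raised, 14 mm locked down. Wells 32 mm deep, floor 4 mm above the origin, mouths countersunk 5 mm; the widest, 46 mm across, at y = +55 mm (bottle), 34 mm at y = -55 mm (50 ml tube). Black press knob at x = y = 0, 28 mm across, flat top 61 mm above the origin. In carrier_1.
- tray_tubes: Tube-kit tray: white block 66 x 168 (y) x 36 mm, end flanges. Origin: centre of its underside, z = 31 mm raised, 14 mm locked down. Wells 32 mm deep, floor 4 mm above the origin, mouths countersunk 5 mm; 34 mm across at y = +55 mm (50 ml tube), 23 mm at y = -32 and y = -66 mm (15 ml tubes). Black press knob at x = y = 0, 28 mm across, flat top 61 mm above the origin. In carrier_2.
- carrier_1: Carrier of tray_bottle: aluminium, 92 x 262 mm (y along its length), fixed; origin at the centre of its underside. Lift plate under the tray: sprung, 19.5 mm travel. At each end, 68 mm high, a spring bolt that snaps over the tray's end flange. Its tray springs back up unless pushed down 17 mm (10 to 15 N on the knob; it bottoms at 19.5 mm); then both bolts hold it down.
- carrier_2: Carrier of tray_tubes: aluminium, 92 x 262 mm (y along its length), fixed; origin at the centre of its underside. Lift plate under the tray: sprung, 19.5 mm travel. At each end, 68 mm high, a spring bolt that snaps over the tray's end flange. Its tray springs back up unless pushed down 17 mm (10 to 15 N on the knob; it bottoms at 19.5 mm); then both bolts hold it down.
- rack15: Stock rack: white plastic, open, 50 (x) x 98 (y) x 50 mm, fixed; two holes 21 mm across at y = -22 and +22 mm hold the 15 ml tubes. Origin at the centre of its underside. Lift the tubes 50 mm to clear it.
- tube15_a: 15 ml conical tube, 22 x 22 x 120 mm, standing upright in the stock rack at the start, bottom 4 mm above the bench. Origin at the centre of its bottom, z up. Body 17 mm across, blue screw cap 22 mm across from 107 to 120 mm above the origin; take it by the cap. The two 15 ml tubes are interchangeable.
- tube15_b: 15 ml conical tube, 22 x 22 x 120 mm, standing upright in the stock rack at the start, bottom 4 mm above the bench. Origin at the centre of its bottom, z up. Body 17 mm across, blue screw cap 22 mm across from 107 to 120 mm above the origin; take it by the cap. The two 15 ml tubes are interchangeable.
- tube50_a: 50 ml tube, 34 x 34 x 115 mm, standing free on the bench at the start. Origin at the centre of its bottom, z up. Body 29 mm across, blue screw cap 34 mm across from 100 to 114 mm above the origin; take it by the cap or the body. The two 50 ml tubes are interchangeable.
- tube50_b: 50 ml tube, 34 x 34 x 115 mm, standing free on the bench at the start. Origin at the centre of its bottom, z up. Body 29 mm across, blue screw cap 34 mm across from 100 to 114 mm above the origin; take it by the cap or the body. The two 50 ml tubes are interchangeable.
- stock_bottle: Small white bottle, 41 mm across, 74 mm high, standing free on the bench at the start. Origin at the centre of its bottom, z up. White screw cap 38 mm across from 58 to 73 mm above the origin.
Things that resemble listed ones, but are neither listed nor needed, are in the scene too. What is shaped like the tube50_a but green is not meant.

How it is judged (in metres and radians):
At the end, for the whole second after the job is handed in: The bottle and one 50 ml tube stand in the tray with the widest well, the other 50 ml tube and both 15 ml tubes in the other tray, each within 7 mm of its own well's centre and down on its floor; both trays are held down level by their catches (underside under 17 mm); all at rest (x of stock_bottle in the frame of tray_bottle between -0.007 and 0.007 m and y of stock_bottle in the frame of tray_bottle between 0.048 and 0.062 m and z of stock_bottle in the frame of tray_bottle below 0.01 m and angle between stock_bottle's own z axis and vertical below 0.26 rad and (((x of tube50_a in the frame of tray_bottle between -0.007 and 0.007 m and y of tube50_a in the frame of tray_bottle between -0.062 and -0.048 m and z of tube50_a in the frame of tray_bottle below 0.01 m and angle between tube50_a's own z axis and vertical below 0.26 rad) and (x of tube50_b in the frame of tray_tubes between -0.007 and 0.007 m and y of tube50_b in the frame of tray_tubes between 0.048 and 0.062 m and z of tube50_b in the frame of tray_tubes below 0.01 m and angle between tube50_b's own z axis and vertical below 0.26 rad)) or ((x of tube50_b in the frame of tray_bottle between -0.007 and 0.007 m and y of tube50_b in the frame of tray_bottle between -0.062 and -0.048 m and z of tube50_b in the frame of tray_bottle below 0.01 m and angle between tube50_b's own z axis and vertical below 0.26 rad) and (x of tube50_a in the frame of tray_tubes between -0.007 and 0.007 m and y of tube50_a in the frame of tray_tubes between 0.048 and 0.062 m and z of tube50_a in the frame of tray_tubes below 0.01 m and angle between tube50_a's own z axis and vertical below 0.26 rad))) and (((x of tube15_a in the frame of tray_tubes between -0.007 and 0.007 m and y of tube15_a in the frame of tray_tubes between -0.039 and -0.025 m and z of tube15_a in the frame of tray_tubes below 0.01 m and angle between tube15_a's own z axis and vertical below 0.26 rad) and (x of tube15_b in the frame of tray_tubes between -0.007 and 0.007 m and y of tube15_b in the frame of tray_tubes between -0.073 and -0.059 m and z of tube15_b in the frame of tray_tubes below 0.01 m and angle between tube15_b's own z axis and vertical below 0.26 rad)) or ((x of tube15_b in the frame of tray_tubes between -0.007 and 0.007 m and y of tube15_b in the frame of tray_tubes between -0.039 and -0.025 m and z of tube15_b in the frame of tray_tubes below 0.01 m and angle between tube15_b's own z axis and vertical below 0.26 rad) and (x of tube15_a in the frame of tray_tubes between -0.007 and 0.007 m and y of tube15_a in the frame of tray_tubes between -0.073 and -0.059 m and z of tube15_a in the frame of tray_tubes below 0.01 m and angle between tube15_a's own z axis and vertical below 0.26 rad))) and z of tray_bottle in the frame of carrier_1 below 0.017 m and angle between each of tray_bottle, tray_tubes's own z axis and vertical below 0.04 rad and linear speed of each of tray_bottle, tray_tubes, stock_bottle, tube50_a, tube50_b, tube15_a, tube15_b below 0.02 m/s and z of tray_tubes in the frame of carrier_2 below 0.017 m); the robot touches nothing.
It fails at once if the bottle or a tube was laid over (leaned more than 45 degrees) (angle between any of stock_bottle, tube50_a, tube50_b, tube15_a, tube15_b's own z axis and vertical above 0.79 rad).
It also fails if it takes over 125 s, if anything falls off the work surface, if the arm or the gripper's body presses on something with over 40 N, if the wrist force passes 120 N, or if a joint passes its speed limit or range.

## Working session

There is one attempt and no reset: what is moved stays moved. The work goes in short steps, Python scripts to look and compute and a tool call to move; the robot and the scene stay as the last step left them, time stands still between calls to the robot, and variables do not carry over. Pictures are saved under pics/ and viewed, at most 14 in all, crops included, and the job is handed in when it is done.

Besides the shell and the picture viewer there is one more tool, called after "Request:" as name(argument=value, ...), one argument or row to a line, values as JSON. jog_arm: Moves the arm, as the interface text tells. Its arguments: {"type":"object","properties":{"increments":{"type":"array"},"grip_force":{"type":"number"}},"required":["increments"]}

```bash
mkdir -p pics
python3 - <<'E'
from workcell import status,cams,arm
import cv2,numpy as np
s=status.observe();print(s)
for n in("top","side"):
    im=cams.snapshot(n);cv2.imwrite(f"pics/{n}0.png",im[...,::-1]);np.save(f"pics/{n}0.npy",im)
    c=cams.calibration(n);print(n,{k:(np.round(v,3).tolist() if k=="pose" else v) for k,v in c.items()})
E
```

```text
{'t': 0.0, 'joint_positions': array([-1.20912344,  0.47775677,  0.02233188,  1.55641727, -0.01146403,
        1.10929107, -0.08306784]), 'joint_velocities': array([ 0.00078907,  0.00149661,  0.00143757,  0.00122816, -0.00097441,
       -0.00015114, -0.00137714]), 'joint_efforts': array([ 4.44832976e-04, -5.82865334e+01,  1.53489199e+00, -2.72602272e+01,
       -5.44038636e-02,  1.71063887e-02,  1.38095252e-04]), 'tcp_pos': array([305.31491293, 601.34866504, 221.72506486]), 'eef_rot': array([ 2.32694951e-01,  9.72549381e-01, -8.63003651e-04, -1.26170767e-04]), 'wrist_force': array([-0.29727629, -0.49290122, -0.56484142]), 'moment': array([ 0.02342861, -0.02545559,  0.03940937]), 'finger_force': 0.0, 'grip_width': 0.9986505448034625}
top {'fx': 454.40486067821826, 'fy': 454.40486067821826, 'cx': 325.3643398222547, 'cy': 239.68102952625043, 'k1': 0.02567530728203269, 'pose': [[0.028, 0.994, -0.103, 414.137], [-1.0, 0.027, -0.017, 72.985], [-0.014, 0.104, 0.994, 979.471], [0.0, 0.0, 0.0, 1.0]]}
side {'fx': 459.3985998813215, 'fy': 459.3985998813215, 'cx': 316.27887141946405, 'cy': 233.1654868003013, 'k1': -0.08537142261597143, 'pose': [[0.872, 0.182, -0.454, 161.714], [-0.489, 0.362, -0.794, -604.81], [0.02, 0.914, 0.405, 414.37], [0.0, 0.0, 0.0, 1.0]]}
```

View pics/top0.png

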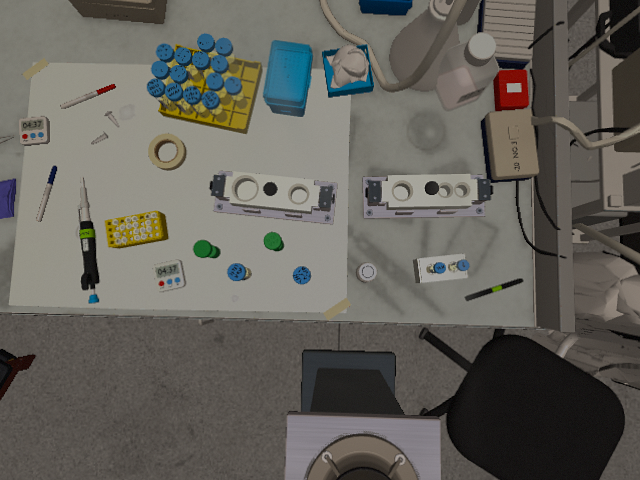

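View pics/side0.png

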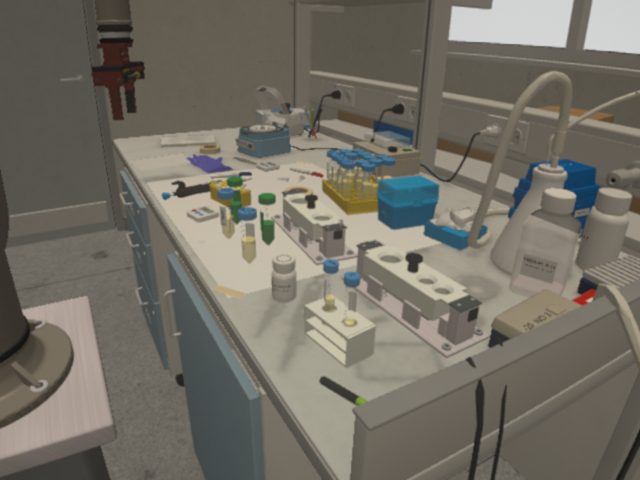

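The top view shows tray_bottle on the left (wide well 246,188; knob 270,189; 50 ml well 299,194) and tray_tubes on the right (50 ml well 402,191; knob 432,188; 15 ml wells 447 and 461). The 50 ml blue caps are at (237,271) and (302,275), the bottle is at (367,271), and the 15 ml caps are at (439,267) and (463,265). The green tubes are decoys.

```bash
cat > h.py <<'E'
import numpy as np,cv2
from workcell import cams
def ray(c,uv):
    xd=np.array([(uv[0]-c["cx"])/c["fx"],(uv[1]-c["cy"])/c["fy"]]);x=xd.copy()
    for _ in range(20): x=xd/(1+c["k1"]*(x@x))
    P=np.array(c["pose"]);return P[:3,3],P[:3,:3]@np.array([x[0],-x[1],-1])
def onz(c,uv,z):
    o,d=ray(c,uv);return o+d*(z-o[2])/d[2]
def proj(c,p):
    P=np.array(c["pose"]);q=P[:3,:3].T@(np.asarray(p,float)-P[:3,3]);x=np.array([q[0],-q[1]])/-q[2]
    x=x*(1+c["k1"]*(x@x));return x[0]*c["fx"]+c["cx"],x[1]*c["fy"]+c["cy"]
def blobs(m,amin=20):
    n,l,st,ce=cv2.connectedComponentsWithStats(m.astype(np.uint8))
    return [(ce[i],st[i]) for i in range(1,n) if st[i][4]>=amin]
E
python3 - <<'E'
from h import *
im=np.load("pics/top0.npy");c=cams.calibration("top")
hsv=cv2.cvtColor(im,cv2.COLOR_RGB2HSV)
m=(cv2.inRange(hsv,(95,110,60),(118,255,255))>0)
m[:240]=0
for ce,st in blobs(m): print("blue",ce.round(1),st, onz(c,ce,112).round(1),onz(c,ce,122).round(1))
k=(im.max(2)<50);k[:150]=0;k[230:]=0
for ce,st in blobs(k): print("dark",ce.round(1),st,onz(c,ce,92).round(1))
s=lambda a,y0,y1,x0,x1:cv2.resize(a[y0:y1,x0:x1,::-1],None,fx=5,fy=5,interpolation=cv2.INTER_CUBIC)
a=s(im,165,225,205,345);b=s(im,165,225,355,495)
d=s(im,250,290,355,495);
cv2.imwrite("pics/crop.png",np.vstack([a,b]))
E
```

```text
blue [463.1 265. ] [458 260  11  11  82] [ 463.2 -174.9  112. ] [ 462.7 -172.   122. ]
blue [439.6 267.5] [434 263  12  10  90] [ 457.1 -130.6  112. ] [ 456.6 -128.3  122. ]
blue [236.  271.9] [228 264  17  17 231] [438.  256.5 112. ] [437.7 254.3 122. ]
blue [301.3 275. ] [293 267  18  17 226] [435.5 131.5 112. ] [435.3 130.8 122. ]
blue [ 93.2 298.6] [ 89 294  10   9  64] [380.4 524.2 112. ] [380.8 519.  122. ]
dark [502.6 179.9] [484 150  48  80 347] [ 634.3 -258.1   92. ]
dark [ 53.7 175. ] [ 51 166   6  19  33] [621.5 632.5  92. ]
dark [542.9 203.5] [534 175  26  55 219] [ 589.1 -335.3   92. ]
dark [211. 185.] [210 181   3   9  21] [609.8 318.8  92. ]
dark [269.8 188.7] [264 183  13  13 129] [605.5 201.3  92. ]
dark [431.4 187.8] [425 182  14  13 147] [ 615.1 -118.7   92. ]
dark [490.8 189.7] [489 186   4   9  24] [ 614.2 -234.8   92. ]
dark [366.6 192.3] [366 188   3  10  20] [603.1   8.9  92. ]
dark [609.7 219.2] [572 212  68  15 480] [ 561.1 -461.5   92. ]
dark [ 86.1 224.6] [ 80 221  13   8  93] [523.7 560.4  92. ]
```

View pics/crop.png

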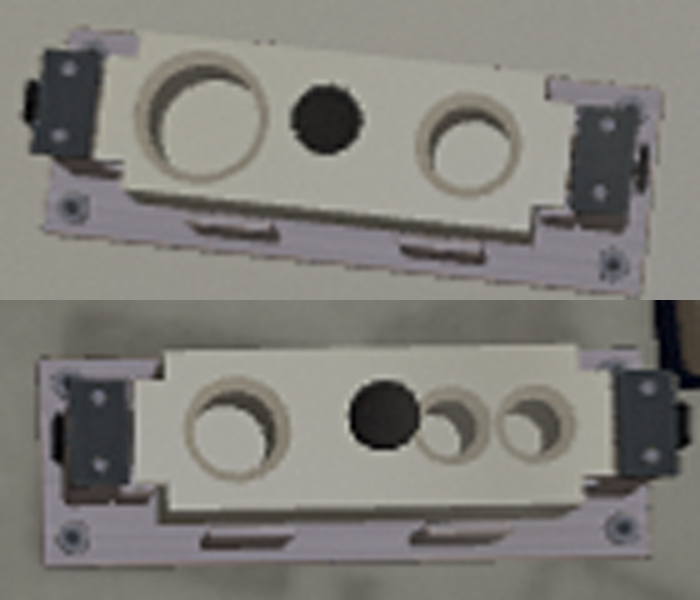

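Crop: the well mouths are clear. In full-image pixels they are (245.4,188.4) and (298.8,194.0) for tray_bottle, and (402.6,190.8), (445.4,190.0) and (462.4,189.8) for tray_tubes. The knobs are at (270.2,188.8) and (431.7,187.9).

Run:
```python
from h import *
c=cams.calibration("top")
for name,L in {"1":[((245.4,188.4),67,55),((298.8,194),67,-55),((270.2,188.8),92,0)],"2":[((402.6,190.8),67,55),((445.4,190),67,-32),((462.4,189.8),67,-66),((431.7,187.9),92,0)]}.items():
    W=np.array([onz(c,u,z)[:2] for u,z,_ in L]);ly=np.array([l for *_,l in L])
    A=np.polyfit(ly,W,1);d=A[0];a=np.arctan2(-d[0],d[1]);o=(W-np.outer(ly,[-np.sin(a),np.cos(a)])).mean(0)
    print(name,"scale",np.hypot(*d).round(3),"yaw",a.round(3),"origin",o.round(1),"res",(W-o-np.outer(ly,[-np.sin(a),np.cos(a)])).round(1).tolist())
    for l in ly: print(l,(o+l*np.array([-np.sin(a),np.cos(a)])).round(1))
im=np.load("pics/top0.npy");s=np.load("pics/side0.npy")
f=lambda a,y0,y1,x0,x1,k:cv2.resize(a[y0:y1,x0:x1,::-1],None,fx=k,fy=k,interpolation=cv2.INTER_CUBIC)
cv2.imwrite("pics/c2.png",np.vstack([f(im,255,290,220,320,6),f(im,250,285,350,450,6)]))
cs=cams.calibration("side")
print([np.round(proj(cs,p),0) for p in[(437,255,114),(435,131,114),(457,-129,124),(463,-172,124)]])
```

```text
1 scale 1.0 yaw -0.08 origin [605.6 200.3] res [[0.2, -0.1], [0.2, -0.2], [-0.3, 0.3]]
55 [610.  255.1]
-55 [601.2 145.4]
0 [605.6 200.3]
2 scale 1.0 yaw 0.042 origin [ 615.5 -120.3] res [[0.2, -0.5], [0.2, -0.1], [0.0, -0.4], [-0.4, 1.0]]
55 [613.1 -65.4]
-32 [ 616.8 -152.3]
-66 [ 618.2 -186.3]
0 [ 615.5 -120.3]
[array([225., 190.]), array([246., 210.]), array([330., 262.]), array([351., 274.])]
```

View pics/c2.png

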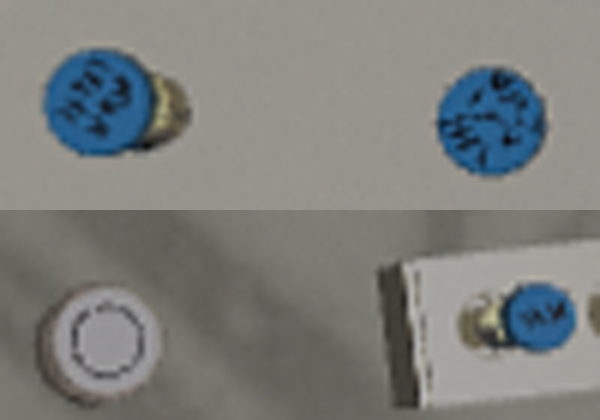

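Run:
```python
from h import *
c=cams.calibration("top")
for u,z in[((236.5,272),114),((302,275.3),114),((368,271.7),73),((440.2,268),124),((463.3,265),124)]: print(u,onz(c,u,z).round(1))
```

```text
(236.5, 272) [437.8 255.  114. ]
(302, 275.3) [435.  130.1 114. ]
(368, 271.7) [446.8   1.8  73. ]
(440.2, 268) [ 455.7 -128.9  124. ]
(463.3, 265) [ 462.5 -171.7  124. ]
```

Request:
jog_arm(
  increments=[0.5,-0.67,0,0,0,-0.046,-1,0.5,-0.67,0,0,0,-0.046,-1,0.5,-0.67,0,0,0,-0.046,-1,0.5,-0.67,0,0,0,-0.046,-1,0.5,-0.67,0,0,0,-0.046,-1,0.5,-0.67,0,0,0,-0.046,-1,0.5,-0.67,0,0,0,-0.046,-1,0.5,-0.67,0,0,0,-0.046,-1,0.5,-0.67,0,0,0,-0.046,-1,0.5,-0.67,0,0,0,-0.046,-1,0.5,-0.67,0,0,0,-0.046,-1,0.5,-0.67,0,0,0,-0.046,-1],
)

```text
t: 1.3
tcp_pos: [606.1, 198.4, 222.4]
eef_rot: [0.709, 0.705, -0.0, -0.0]
wrist_force: [1.2, 1.0, -0.3]
grip_width: 0.006
finger_force: 0.0
```

Request:
jog_arm(
  increments=[0,0.03,-1,0,0,0,-1,0,0,-1,0,0,0,-1,0,0,-0.5,0,0,0,-1,0,0,-0.08,0,0,0,-1,0,0,-0.1,0,0,0,-1,0,0,-0.1,0,0,0,-1,0,0,-0.1,0,0,0,-1,0,0,-0.08,0,0,0,-1,0,0,0,0,0,0,-1],
  grip_force=15,
)

```text
t: 2.2
tcp_pos: [605.9, 201.3, 76.4]
eef_rot: [0.708, 0.706, 0.0, 0.0]
wrist_force: [-0.9, 0.1, 1.3]
grip_width: 0.005
finger_force: 0.7
```

Request:
jog_arm(
  increments=[0,0,-0.06,0,0,0,-1,0,0,-0.04,0,0,0,-1,0,0,0,0,0,0,-1],
)

```text
t: 2.5
tcp_pos: [606.3, 201.5, 72.9]
eef_rot: [0.708, 0.706, 0.001, -0.0]
wrist_force: [-6.2, -1.2, 16.4]
grip_width: 0.006
finger_force: 8.1
```

Run:
```python
from h import *
from workcell import status
s=status.observe();print(s["tcp_pos"],s["wrist_force"])
im=cams.snapshot("side");cv2.imwrite("pics/s1.png",cv2.resize(im[150:300,220:420,::-1],None,fx=4,fy=4))
```

```text
[606.26391569 201.47469909  72.86878226] [-6.19409114 -1.18130509 16.4394103 ]
```

View pics/s1.png

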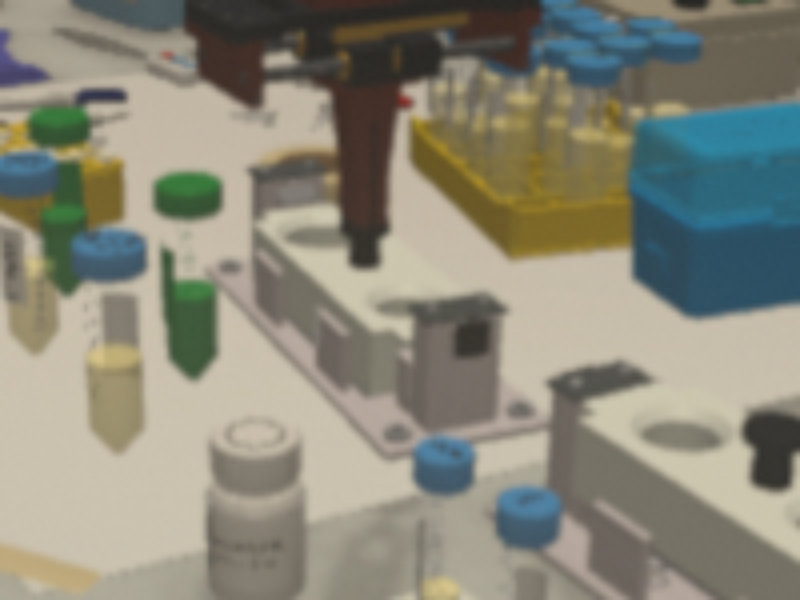

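The picture shows tray_bottle pressed down level, with its top below the carrier's end caps.

Request:
jog_arm(
  increments=[0,0,0.2,0,0,0,-1,0,0,1,0,0,0,-1,0.03,-1,0,0,0,0,-1,0.03,-1,0,0,0,0,-1,0.03,-1,0,0,0,0,-1,0.03,-1,0,0,0,0,-1,0.03,-1,0,0,0,0,-1,0.03,-1,0,0,0,0,-1,0,-0.44,0,0,0,0,-1,0,0,0,0,0,0,-1,0,0,0,0,0,0,-1],
)

```text
t: 3.65
tcp_pos: [615.3, -120.2, 130.5]
eef_rot: [0.708, 0.706, 0.001, 0.0]
wrist_force: [0.3, -0.1, 0.5]
grip_width: 0.009
finger_force: 0.0
```

Run:
```python
from h import *
a=cams.snapshot("top");b=cams.snapshot("side");np.save("pics/top1.npy",a)
A=cv2.resize(a[165:225,205:345,::-1],(700,300),interpolation=cv2.INTER_CUBIC)
B=cv2.resize(b[170:270,260:460,::-1],(700,300*700//600),interpolation=cv2.INTER_CUBIC)[:300]
cv2.imwrite("pics/s2.png",np.vstack([A,B]))
```

```text
(no output)
```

View pics/s2.png

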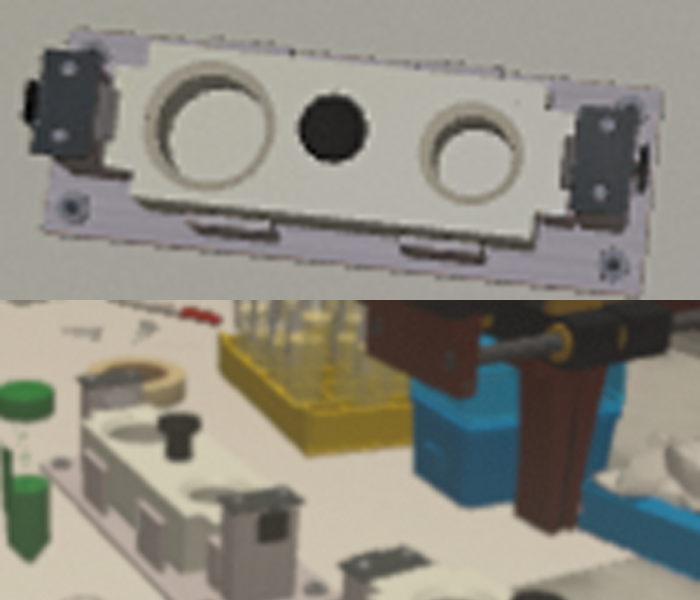

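tray_bottle has stayed down with both bolts over its flanges. Its wells are now at (246.8,190.0) and (299.4,195.2). Next is tray_tubes.

Request:
jog_arm(
  increments=[0,0,-0.68,0,0,0,-1,0,0,-0.1,0,0,0,-1,0,0,-0.1,0,0,0,-1,0,0,-0.1,0,0,0,-1,0,0,-0.1,0,0,0,-1,0,0,-0.08,0,0,0,-1,0,0,-0.04,0,0,0,-1,0,0,0,0,0,0,-1],
)

```text
t: 4.55
tcp_pos: [614.8, -118.0, 72.8]
eef_rot: [0.707, 0.707, 0.001, -0.001]
wrist_force: [-8.6, 4.4, 21.5]
grip_width: 0.007
finger_force: 10.9
```

Request:
jog_arm(
  increments=[0,0,0.2,0,0,0,-1,0,0,1,0,0,0,-1,0,0,1,0,0,0,1,-0.6,0.5,0,0,0,0,1,-0.6,0.5,0,0,0,0,1,-0.6,0.5,0,0,0,0,1,-0.6,0.5,0,0,0,0,1,0,0,0,0,0,0,1,0,0,0,0,0,0,1],
)

```text
t: 5.45
tcp_pos: [494.7, -19.6, 180.5]
eef_rot: [0.707, 0.707, 0.001, 0.0]
wrist_force: [1.0, -0.1, 0.1]
grip_width: 0.603
finger_force: 0.0
```

Run:
```python
from h import *
a=cams.snapshot("top");np.save("pics/top2.npy",a)
A=cv2.resize(a[165:225,205:345,::-1],(700,300),interpolation=cv2.INTER_CUBIC)
B=cv2.resize(a[165:225,355:495,::-1],(700,300),interpolation=cv2.INTER_CUBIC)
cv2.imwrite("pics/s3.png",np.vstack([A,B]))
```

```text
(no output)
```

View pics/s3.png

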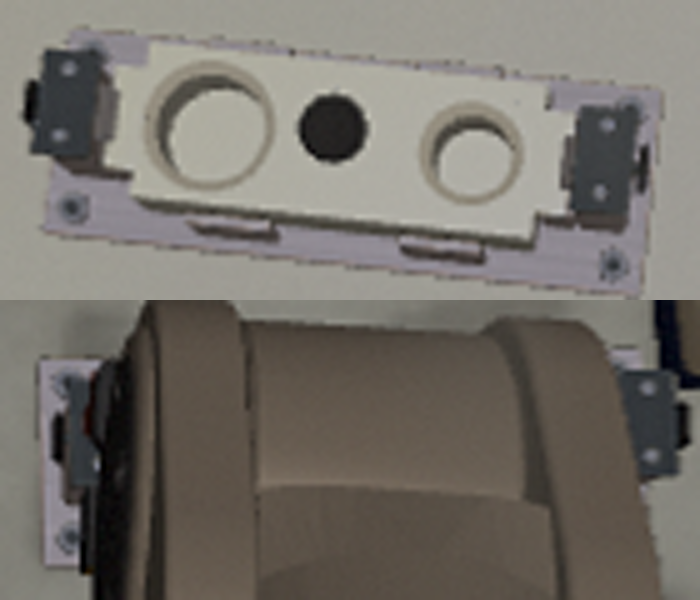

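tray_bottle is still locked; the arm hides tray_tubes in this view. I'll move over the bottle and check it with the wrist camera.

Request:
jog_arm(
  increments=[-0.48,0.21,0,0,0,0,1,-0.48,0.22,0,0,0,0,1,0,0,0,0,0,0,1,0,0,0,0,0,0,1],
)

```text
t: 5.9
tcp_pos: [447.8, 0.5, 180.1]
eef_rot: [0.708, 0.706, 0.0, 0.001]
wrist_force: [0.2, -0.3, -0.3]
grip_width: 0.984
finger_force: 0.0
```

Run:
```python
from h import *
from workcell import status
c=cams.calibration("top")
a=onz(c,(246.8,190),50);b=onz(c,(299.4,195.2),50);print(a.round(1),b.round(1),np.hypot(*(a-b)[:2]))
print(status.observe()["tcp_pos"]);w=cams.calibration("wrist")
im=cams.snapshot("wrist");cv2.imwrite("pics/w0.png",im[...,::-1]);np.save("pics/w0.npy",im)
for p in [(446.8,1.8,73),(435,130.1,114),(455.7,-128.9,124)]:print(proj(w,p))
a=cams.snapshot("top");np.save("pics/top3.npy",a)
B=cv2.resize(a[165:225,355:495,::-1],(700,300),interpolation=cv2.INTER_CUBIC)
A=cv2.resize(im[...,::-1],(400,300));Z=np.zeros((300,300,3),np.uint8);cv2.imwrite("pics/s4.png",np.vstack([np.hstack([A,Z]),B]))
```

```text
[610.5 255.3  50. ] [602.4 145.3  50. ] 110.28707868608525
[447.7813519    0.46576931 180.13917296]
(np.float64(322.9527662982701), np.float64(238.38031393328188))
(np.float64(297.19634681690565), np.float64(9.979388227376006))
(np.float64(337.6297781446735), np.float64(454.69449016200167))
```

View pics/s4.png

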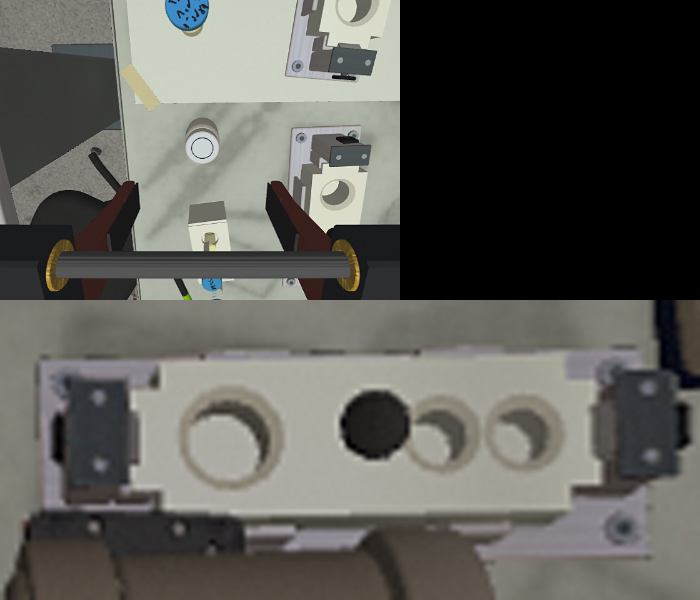

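The wrist view puts the bottle's cap centre at about (323,237), against a predicted (323,238), so the cameras agree to about 1 mm. The top crop shows tray_tubes locked, with both bolts out and wells at (401.2,192.4), (443.6,191.6) and (459.8,191.4).

Run:
```python
from h import *
c=cams.calibration("top")
for u in[(401.2,192.4),(443.6,191.6),(459.8,191.4)]:print(onz(c,u,50).round(1))
```

```text
[613.6 -65.6  50. ]
[ 617.4 -152.9   50. ]
[ 618.6 -186.1   50. ]
```

Request:
jog_arm(
  increments=[-0.02,0.02,-0.7,0,0,0,1,0,0,-0.7,0,0,0,1,0,0,-0.7,0,0,0,1,0,0,-0.6,0,0,0,1,0,0,0,0,0,0,1,0,0,0,0,0,0,-1,0,0,0,0,0,0,-1,0,0,0,0,0,0,-1,0,0,0,0,0,0,-1,0,0,0,0,0,0,-1,0,0,0,0,0,0,-1,0,0,0,0,0,0,-1],
  grip_force=20,
)

```text
t: 7.2
tcp_pos: [445.9, 2.1, 45.0]
eef_rot: [0.708, 0.706, 0.0, 0.0]
wrist_force: [-0.0, 0.7, 2.3]
grip_width: 0.463
finger_force: 20.0
```

Request:
jog_arm(
  increments=[0,0,0.4,0,0,0,-1,0,0,0.8,0,0,0,-1,0,0,0.8,0,0,0,-1,0.41,0.633,0,0,0,0,-1,0.41,0.633,0,0,0,0,-1,0.41,0.633,0,0,0,0,-1,0.41,0.633,0,0,0,0,-1,0.41,0.633,0,0,0,0,-1,0.41,0.633,0,0,0,0,-1,0.41,0.633,0,0,0,0,-1,0.41,0.633,0,0,0,0,-1,0,0,0,0,0,0,-1],
)

```text
t: 8.4
tcp_pos: [610.3, 261.3, 143.8]
eef_rot: [0.706, 0.708, 0.001, -0.001]
wrist_force: [0.2, -0.3, -0.8]
grip_width: 0.462
finger_force: 20.0
```

Request:
jog_arm(
  increments=[0,0,0,0,0,0,-1,0,0,0,0,0,0,-1,0,0,0,0,0,0,-1],
)

```text
t: 8.7
tcp_pos: [609.2, 253.5, 144.7]
eef_rot: [0.709, 0.705, -0.0, 0.0]
wrist_force: [0.3, -1.1, -0.6]
grip_width: 0.458
finger_force: 20.0
```

Request:
jog_arm(
  increments=[0.02,0.03,-0.4,0,0,0,-1,0,0,-0.4,0,0,0,-1,0,0,0,0,0,0,-1,0,0,-0.15,0,0,0,-1,0,0,-0.15,0,0,0,-1,0,0,-0.1,0,0,0,-1,0,0,-0.1,0,0,0,-1,0,0,-0.1,0,0,0,-1],
)

```text
t: 9.5
tcp_pos: [610.7, 256.8, 74.5]
eef_rot: [0.708, 0.706, 0.0, 0.0]
wrist_force: [-0.0, -0.0, 0.0]
grip_width: 0.462
finger_force: 20.0
```

Request:
jog_arm(
  increments=[0,0,-0.1,0,0,0,-1,0,0,-0.1,0,0,0,-1,0,0,0,0,0,0,-1],
)

```text
t: 9.8
tcp_pos: [610.8, 256.9, 64.6]
eef_rot: [0.708, 0.706, 0.0, -0.0]
wrist_force: [-0.5, -0.8, -0.7]
grip_width: 0.459
finger_force: 20.0
```

Request:
jog_arm(
  increments=[0,0,-0.03,0,0,0,-1,0,0,0,0,0,0,0.6,0,0,0,0,0,0,0.8,0,0,0,0,0,0,1,0,0,0,0,0,0,1,0,0,0.8,0,0,0,1,0,0,0.8,0,0,0,1,0,0,0.5,0,0,0,1,-0.86,-0.01,0,0,0,0,1,-0.86,-0.01,0,0,0,0,1,-0.86,-0.01,0,0,0,0,1,-0.86,-0.01,0,0,0,0,1],
)

```text
t: 11.0
tcp_pos: [436.9, 254.5, 168.2]
eef_rot: [0.708, 0.706, 0.0, -0.0]
wrist_force: [-0.1, 0.4, -0.3]
grip_width: 1.001
finger_force: 0.0
```

Request:
jog_arm(
  increments=[0,0,0,0,0,0,1,0,0,0,0,0,0,1,0,0,0,0,0,0,1],
)

```text
t: 11.3
tcp_pos: [440.0, 254.9, 168.6]
eef_rot: [0.708, 0.706, 0.001, 0.0]
wrist_force: [0.4, -0.1, -0.7]
grip_width: 1.0
finger_force: 0.0
```

Run:
```python
from h import *
from workcell import status
print(status.observe()["tcp_pos"]);w=cams.calibration("wrist")
im=cams.snapshot("wrist");a=cams.snapshot("top")
hsv=cv2.cvtColor(im,cv2.COLOR_RGB2HSV);m=cv2.inRange(hsv,(95,110,60),(118,255,255))>0
for ce,st in blobs(m,300):print(ce.round(1),st,onz(w,ce,112).round(1))
B=cv2.resize(a[165:225,205:345,::-1],(700,300),interpolation=cv2.INTER_CUBIC)
A=cv2.resize(im[...,::-1],(400,300));Z=np.zeros((300,300,3),np.uint8);cv2.imwrite("pics/s5.png",np.vstack([np.hstack([A,Z]),B]))
```

```text
[439.97629454 254.90774586 168.63600143]
[321.3 261.7] [ 291  231   61   63 2786] [438.2 258.4 112. ]
[317.9 455.4] [293 445  52  24 885] [435.1 124.7 112. ]
```

View pics/s5.png

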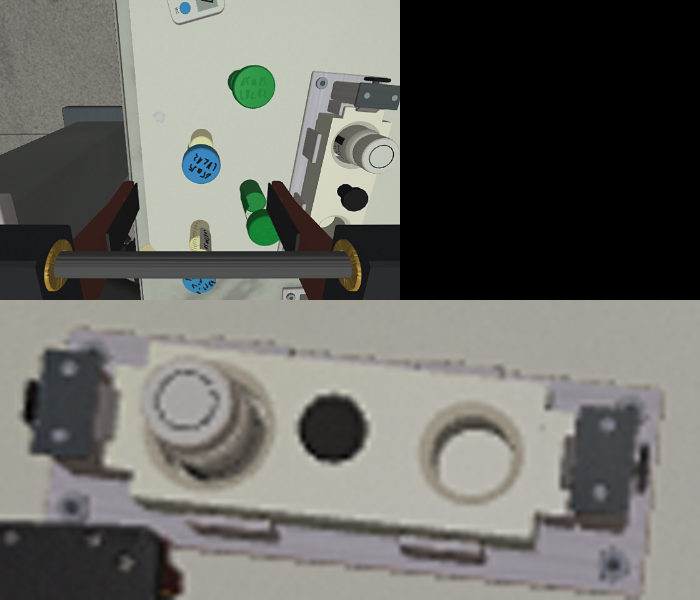

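The bottle stands in its well. The wrist view shows the tube's cap centred between the open fingers at (320,264).

Request:
jog_arm(
  increments=[-0.04,0.01,-0.5,0,0,0,1,0,0,-0.5,0,0,0,1,0,0,-0.6,0,0,0,1,0,0,0,0,0,0,1,0,0,0,0,0,0,-1,0,0,0,0,0,0,-1,0,0,0,0,0,0,-1,0,0,0,0,0,0,-1,0,0,0,0,0,0,-1,0,0,0,0,0,0,-1,0,0,0,0,0,0,-1,0,0,0,0,0,0,-1],
)

```text
t: 12.6
tcp_pos: [436.6, 255.3, 88.3]
eef_rot: [0.708, 0.706, 0.0, 0.0]
wrist_force: [0.3, 0.2, 1.0]
grip_width: 0.386
finger_force: 20.0
```

Run:
```python
from h import *
print(onz(cams.calibration("top"),(242.6,185.2),91).round(1), onz(cams.calibration("top"),(273,241),114).round(1))
```

```text
[611.3 256.1  91. ] [499.  187.9 114. ]
```

Request:
jog_arm(
  increments=[0,0,0.4,0,0,0,-1,0,0,0.8,0,0,0,-1,0,0,0.8,0,0,0,-1,0,0,0.6,0,0,0,-1,0.552,-0.367,0,0,0,0,-1,0.552,-0.367,0,0,0,0,-1,0.552,-0.367,0,0,0,0,-1,0.552,-0.367,0,0,0,0,-1,0.552,-0.367,0,0,0,0,-1,0.552,-0.367,0,0,0,0,-1,0,0,0,0,0,0,-1,0,0,0,0,0,0,-1],
)

```text
t: 13.8
tcp_pos: [602.0, 144.6, 217.6]
eef_rot: [0.709, 0.706, -0.001, -0.0]
wrist_force: [0.1, -0.1, -1.1]
grip_width: 0.381
finger_force: 20.0
```

Request:
jog_arm(
  increments=[0,0,-0.5,0,0,0,-1,0,0,-0.5,0,0,0,-1,0,0,-0.3,0,0,0,-1,0,0,0,0,0,0,-1,0,0,0,0,0,0,-1],
)

```text
t: 14.3
tcp_pos: [602.0, 145.7, 153.7]
eef_rot: [0.708, 0.706, 0.0, -0.0]
wrist_force: [0.2, -0.2, 0.4]
grip_width: 0.389
finger_force: 20.0
```

Request:
jog_arm(
  increments=[0,0,-0.15,0,0,0,-1,0,0,-0.15,0,0,0,-1,0,0,-0.15,0,0,0,-1,0,0,-0.15,0,0,0,-1,0,0,-0.15,0,0,0,-1,0,0,0,0,0,0,-1],
)

```text
t: 14.9
tcp_pos: [601.3, 144.9, 114.3]
eef_rot: [0.708, 0.706, -0.001, -0.0]
wrist_force: [-0.2, -0.4, -1.0]
grip_width: 0.388
finger_force: 20.0
```

Request:
jog_arm(
  increments=[0,0,-0.08,0,0,0,-1,0,0,-0.08,0,0,0,-1,0,0,0,0,0,0,-1],
)

```text
t: 15.2
tcp_pos: [601.9, 145.1, 107.2]
eef_rot: [0.708, 0.706, -0.0, -0.0]
wrist_force: [-0.1, 0.3, -0.9]
grip_width: 0.391
finger_force: 20.0
```

Request:
jog_arm(
  increments=[0,0,-0.01,0,0,0,-1,0,0,0,0,0,0,0.7,0,0,0,0,0,0,0.9,0,0,0,0,0,0,1,0,0,0.8,0,0,0,1,0,0,0.8,0,0,0,1,-0.67,-0.06,0,0,0,0,1,-0.67,-0.06,0,0,0,0,1,-0.67,-0.06,0,0,0,0,1,-0.67,-0.06,0,0,0,0,1,-0.66,-0.06,0,0,0,0,1,0,0,0,0,0,0,1],
)

```text
t: 16.4
tcp_pos: [431.2, 129.5, 186.9]
eef_rot: [0.708, 0.706, -0.001, -0.001]
wrist_force: [0.4, -0.0, 0.2]
grip_width: 0.998
finger_force: 0.0
```

Request:
jog_arm(
  increments=[0,0,-0.6,0,0,0,1,0,0,-0.6,0,0,0,1,0,0,-0.5,0,0,0,1,0,0,0,0,0,0,1],
)

```text
t: 16.8
tcp_pos: [433.9, 129.4, 100.0]
eef_rot: [0.708, 0.706, -0.002, -0.0]
wrist_force: [0.1, 0.2, -0.2]
grip_width: 0.996
finger_force: 0.0
```

Down the last 11 mm, grip, and lift.

Request:
jog_arm(
  increments=[0.02,0.01,-0.22,0,0,0,1,0,0,0,0,0,0,1,0,0,0,0,0,0,-1,0,0,0,0,0,0,-1,0,0,0,0,0,0,-1,0,0,0,0,0,0,-1,0,0,0,0,0,0,-1,0,0,0,0,0,0,-1,0,0,0,0,0,0,-1,0,0,0,0,0,0,-1],
)

```text
t: 17.8
tcp_pos: [436.2, 130.7, 91.2]
eef_rot: [0.708, 0.706, 0.0, -0.0]
wrist_force: [-0.1, 0.8, 0.2]
grip_width: 0.389
finger_force: 20.0
```

Request:
jog_arm(
  increments=[0,0,0.4,0,0,0,-1,0,0,0.8,0,0,0,-1,0,0,0.8,0,0,0,-1,0.508,-0.56,0,0,0,0,-1,0.508,-0.56,0,0,0,0,-1,0.508,-0.56,0,0,0,0,-1,0.508,-0.56,0,0,0,0,-1,0.508,-0.56,0,0,0,0,-1,0.508,-0.56,0,0,0,0,-1,0.508,-0.56,0,0,0,0,-1,0,0,0,0,0,0,-1,0,0,0,0,0,0,-1],
)

```text
t: 19.0
tcp_pos: [613.7, -66.1, 190.6]
eef_rot: [0.709, 0.705, -0.001, -0.0]
wrist_force: [-0.8, -0.2, -1.2]
grip_width: 0.389
finger_force: 20.0
```

Request:
jog_arm(
  increments=[0,0,-0.4,0,0,0,-1,0,0,-0.4,0,0,0,-1,0,0,0,0,0,0,-1,0,0,0,0,0,0,-1],
)

```text
t: 19.4
tcp_pos: [613.4, -64.2, 151.3]
eef_rot: [0.708, 0.707, -0.0, -0.001]
wrist_force: [0.4, 0.2, -0.9]
grip_width: 0.384
finger_force: 20.0
```

Request:
jog_arm(
  increments=[0,-0.01,-0.15,0,0,0,-1,0,0,-0.15,0,0,0,-1,0,0,-0.15,0,0,0,-1,0,0,-0.15,0,0,0,-1,0,0,-0.15,0,0,0,-1,0,0,0,0,0,0,-1],
)

```text
t: 20.0
tcp_pos: [613.1, -65.8, 112.3]
eef_rot: [0.708, 0.706, -0.001, -0.001]
wrist_force: [0.2, 0.8, -0.7]
grip_width: 0.383
finger_force: 20.0
```

Request:
jog_arm(
  increments=[0,0,-0.05,0,0,0,-1,0,0,-0.05,0,0,0,-1,0,0,0,0,0,0,-1],
)

```text
t: 20.3
tcp_pos: [614.4, -66.0, 109.3]
eef_rot: [0.708, 0.706, 0.0, 0.0]
wrist_force: [-0.4, 0.1, 2.8]
grip_width: 0.382
finger_force: 20.0
```

Request:
jog_arm(
  increments=[0,0,0,0,0,0,0.7,0,0,0,0,0,0,0.9,0,0,0,0,0,0,1,0,0,0.8,0,0,0,1,0,0,0.8,0,0,0,1,-0.632,-0.253,0,0,0,0,1,-0.632,-0.253,0,0,0,0,1,-0.632,-0.253,0,0,0,0,1,-0.632,-0.253,0,0,0,0,1,-0.632,-0.253,0,0,0,0,1,0,0,0,0,0,0,1,0,0,0,0,0,0,1],
)

```text
t: 21.5
tcp_pos: [456.1, -129.1, 189.1]
eef_rot: [0.708, 0.706, 0.001, 0.0]
wrist_force: [-0.3, -0.4, 0.7]
grip_width: 1.0
finger_force: 0.0
```

Request:
jog_arm(
  increments=[0,0,0,0,0,0,1,0,0,0,0,0,0,1],
)

```text
t: 21.7
tcp_pos: [457.1, -128.6, 188.7]
eef_rot: [0.708, 0.707, -0.0, 0.0]
wrist_force: [0.0, -0.8, -0.6]
grip_width: 0.998
finger_force: 0.0
```

Run:
```python
from h import *
from workcell import status
print(status.observe()["tcp_pos"]);w=cams.calibration("wrist")
im=cams.snapshot("wrist");a=cams.snapshot("top")
hsv=cv2.cvtColor(im,cv2.COLOR_RGB2HSV);m=cv2.inRange(hsv,(95,110,60),(118,255,255))>0
for ce,st in blobs(m,300):print(ce.round(1),st,onz(w,ce,122).round(1))
B=cv2.resize(a[165:225,205:345,::-1],(700,300),interpolation=cv2.INTER_CUBIC)
C=cv2.resize(a[165:225,355:495,::-1],(700,300),interpolation=cv2.INTER_CUBIC)
cv2.imwrite("pics/s6.png",np.vstack([B,C]))
```

```text
[ 457.13368568 -128.60517763  188.73208489]
[613.2 150.5] [ 583  116   57   68 2928] [611.4 -66.1 122. ]
[323.4 258.7] [ 306  240   36   39 1083] [ 456.4 -127.1  122. ]
[333.2 325.1] [ 317  306   34   39 1061] [ 462.2 -169.9  122. ]
```

View pics/s6.png

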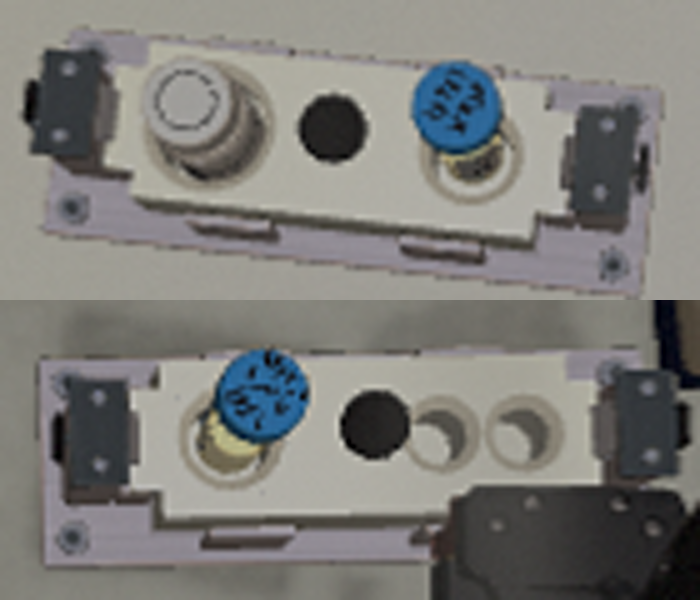

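Both 50 ml tubes stand in their wells. The wrist view agrees with the top view on the 15 ml caps (456,-128) and (462,-171).

Request:
jog_arm(
  increments=[-0.01,0,-0.6,0,0,0,1,0,0,-0.6,0,0,0,1,0,0,-0.6,0,0,0,1,0,0,0,0,0,0,1,0,0,0,0,0,0,-1,0,0,0,0,0,0,-1,0,0,0,0,0,0,-1,0,0,0,0,0,0,-1,0,0,0,0,0,0,-1,0,0,0,0,0,0,-1,0,0,0,0,0,0,-1,0,0,0,0,0,0,-1],
)

```text
t: 23.0
tcp_pos: [455.5, -129.1, 98.7]
eef_rot: [0.708, 0.706, 0.0, 0.0]
wrist_force: [0.6, -1.5, -0.2]
grip_width: 0.31
finger_force: 0.0
```

Request:
jog_arm(
  increments=[0,0,0.2,0,0,0,-1,0,0,0.4,0,0,0,-1,0,0,0.8,0,0,0,-1,0,0,0.8,0,0,0,-1,0,0,0,0,0,0,-1,0,0,0,0,0,0,-1],
)

```text
t: 23.6
tcp_pos: [456.0, -129.1, 209.7]
eef_rot: [0.708, 0.706, 0.001, 0.001]
wrist_force: [-0.1, 0.7, -0.8]
grip_width: 0.237
finger_force: 20.0
```

The fingers were still closing when the lift began, so I'll measure where the tube sits in the grip.

Run:
```python
from h import *
w=cams.calibration("wrist");s=cams.calibration("side")
im=cams.snapshot("wrist");a=cams.snapshot("side")
for z in (205,215,220,225,230,235): print(z,np.round(proj(s,(456,-129,z)),1),np.round(proj(w,(456,-129,z)),1))
for n,i in(("w",im),("s",a)):
    m=cv2.inRange(cv2.cvtColor(i,cv2.COLOR_RGB2HSV),(95,110,60),(118,255,255))>0
    for ce,st in blobs(m,60):print(n,ce.round(1),st)
u,v=map(int,proj(s,(456,-129,190)))
A=cv2.resize(a[v-75:v+75,u-50:u+50,::-1],(400,600),interpolation=cv2.INTER_CUBIC);B=cv2.resize(im[150:450,200:400,::-1],(400,600))
print(u-50,v-75);cv2.imwrite("pics/s7.png",np.hstack([A,B]))
```

```text
205 [331.6 206.4] [325.  310.2]
215 [331.9 199.1] [325.1 321.2]
220 [332.  195.4] [325.1 327.2]
225 [332.2 191.7] [325.2 333.5]
230 [332.3 188. ] [325.3 340.2]
235 [332.4 184.3] [325.3 347.3]
w [598.3 144.7] [ 564  115   71   62 3197]
w [325.3 327. ] [ 297  292   55   69 2849]
s [408.1 134.1] [403 129  10  15  72]
s [371.7 159.9] [355 149  40  22 419]
s [580.5 182.6] [ 558  159   42   56 1221]
s [523. 187.] [509 162  37  55 365]
s [414.8 207.9] [ 378  176   91   73 3278]
s [334.  191.6] [329 186  12  12  86]
s [582.2 220.1] [577 216  10  13  60]
s [351.9 275.9] [345 273  15   7  79]
281 142
```

View pics/s7.png

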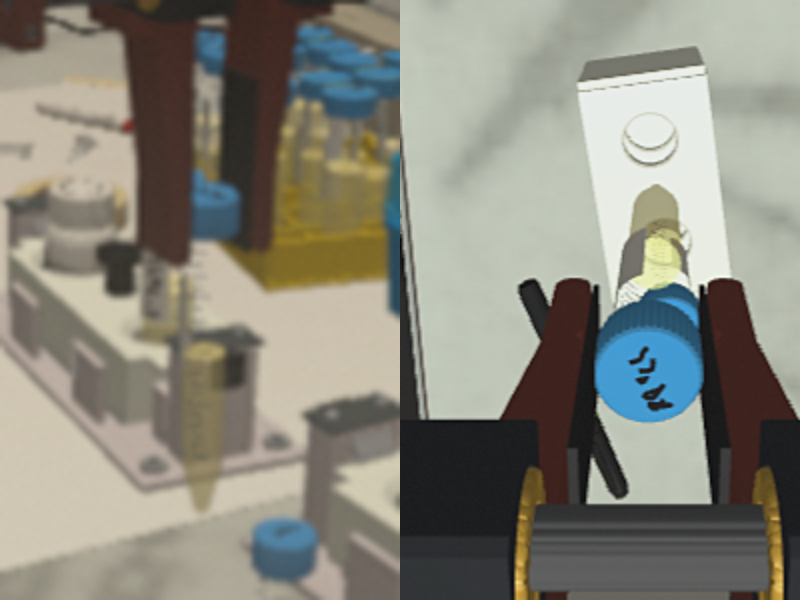

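Run:
```python
from h import *
w=cams.calibration("wrist");s=cams.calibration("side")
for z in (100,105,110,115,120): print(z,np.round(proj(s,(456,-129,z)),1),np.round(proj(w,(456,-129,z)),1))
```

```text
100 [329.1 277.2] [326.7 240.1]
105 [329.2 274. ] [326.8 242.4]
110 [329.4 270.8] [326.8 244.7]
115 [329.5 267.6] [326.9 247.1]
120 [329.6 264.4] [326.9 249.6]
```

Request:
jog_arm(
  increments=[0.541,-0.191,0,0,0,0,-1,0.541,-0.191,0,0,0,0,-1,0.541,-0.191,0,0,0,0,-1,0.541,-0.191,0,0,0,0,-1,0.541,-0.191,0,0,0,0,-1,0.541,-0.191,0,0,0,0,-1,0,0,0,0,0,0,-1,0,0,-0.4,0,0,0,-1,0,0,-0.4,0,0,0,-1,0,0,0,0,0,0,-1,0,0,0,0,0,0,-1],
)

```text
t: 24.8
tcp_pos: [616.7, -186.3, 168.0]
eef_rot: [0.708, 0.706, -0.001, -0.001]
wrist_force: [0.8, -0.3, -0.4]
grip_width: 0.234
finger_force: 20.0
```

Run:
```python
from h import *
from workcell import status
for _ in range(4):
    print(status.observe()["tcp_pos"].round(1)); cams.snapshot("top")
```

```text
[ 616.7 -186.3  168. ]
[ 617.4 -186.6  168.9]
[ 617.9 -186.6  169.4]
[ 618.1 -186.7  169.6]
```

Request:
jog_arm(
  increments=[0,0.01,-0.15,0,0,0,-1,0,0,-0.15,0,0,0,-1,0,0,-0.15,0,0,0,-1,0,0,-0.15,0,0,0,-1,0,0,-0.15,0,0,0,-1,0,0,0,0,0,0,-1],
)

```text
t: 25.6
tcp_pos: [616.9, -185.7, 129.7]
eef_rot: [0.708, 0.706, -0.001, -0.001]
wrist_force: [-0.3, -0.3, -0.4]
grip_width: 0.241
finger_force: 20.0
```

Request:
jog_arm(
  increments=[0,0,-0.08,0,0,0,-1,0,0,-0.06,0,0,0,-1,0,0,0,0,0,0,-1],
)

```text
t: 25.9
tcp_pos: [617.6, -185.8, 123.9]
eef_rot: [0.708, 0.706, -0.0, -0.0]
wrist_force: [-0.2, 0.0, 0.4]
grip_width: 0.236
finger_force: 20.0
```

Request:
jog_arm(
  increments=[0,0,-0.05,0,0,0,-1,0,0,-0.05,0,0,0,-1,0,0,0,0,0,0,-1],
)

```text
t: 26.2
tcp_pos: [617.8, -185.9, 119.1]
eef_rot: [0.708, 0.706, 0.0, 0.0]
wrist_force: [-0.1, 0.3, -0.8]
grip_width: 0.235
finger_force: 20.0
```

Request:
jog_arm(
  increments=[0,0,-0.05,0,0,0,-1,0,0,-0.03,0,0,0,-1,0,0,0,0,0,0,-1],
)

```text
t: 26.5
tcp_pos: [618.6, -186.5, 116.5]
eef_rot: [0.708, 0.706, 0.001, 0.001]
wrist_force: [-0.8, -0.7, 9.0]
grip_width: 0.238
finger_force: 20.0
```

Request:
jog_arm(
  increments=[0,0,0.03,0,0,0,0.5,0,0,0,0,0,0,0.9,0,0,0,0,0,0,1,0,0,0.8,0,0,0,1,0,0,0.8,0,0,0,1,-0.624,0.058,0,0,0,0,1,-0.624,0.058,0,0,0,0,1,-0.624,0.058,0,0,0,0,1,-0.624,0.058,0,0,0,0,1,-0.624,0.058,0,0,0,0,1,0,0,0,0,0,0,1,0,0,0,0,0,0,1],
)

```text
t: 27.7
tcp_pos: [461.8, -171.2, 196.9]
eef_rot: [0.708, 0.706, 0.001, 0.0]
wrist_force: [0.5, 0.2, 0.4]
grip_width: 0.999
finger_force: 0.0
```

Request:
jog_arm(
  increments=[0,0,-0.4,0,0,0,1,0,0,-0.4,0,0,0,1,0,0,0,0,0,0,1,0,0,0,0,0,0,1],
)

```text
t: 28.1
tcp_pos: [462.5, -171.6, 156.8]
eef_rot: [0.708, 0.706, -0.0, 0.0]
wrist_force: [-0.4, -0.6, 0.7]
grip_width: 0.997
finger_force: 0.0
```

Descend 58 mm and close fully before lifting.

Request:
jog_arm(
  increments=[0,0,-0.6,0,0,0,1,0,0,-0.56,0,0,0,0.5,0,0,0,0,0,0,-1,0,0,0,0,0,0,-1,0,0,0,0,0,0,-1,0,0,0,0,0,0,-1,0,0,0,0,0,0,-1,0,0,0,0,0,0,-1,0,0,0,0,0,0,-1,0,0,0,0,0,0,-1,0,0,0,0,0,0,-1,0,0,0,0,0,0,-1],
)

```text
t: 29.3
tcp_pos: [461.9, -171.5, 98.8]
eef_rot: [0.708, 0.706, 0.0, 0.0]
wrist_force: [-0.0, 0.5, 0.8]
grip_width: 0.237
finger_force: 20.0
```

Request:
jog_arm(
  increments=[0,0,0.4,0,0,0,-1,0,0,0.9,0,0,0,-1,0,0,0.9,0,0,0,-1,0.3,0.19,0,0,0,0,-1,0.562,0.19,0,0,0,0,-1,0.562,0,0,0,0,0,-1,0.562,0,0,0,0,0,-1,0.562,0,0,0,0,0,-1,0.56,0,0,0,0,0,-1,0,0,0,0,0,0,-1,0,0,0,0,0,0,-1,0,0,0,0,0,0,-1],
)

```text
t: 30.5
tcp_pos: [616.0, -152.6, 207.9]
eef_rot: [0.708, 0.706, -0.001, -0.001]
wrist_force: [-0.1, -0.2, -0.3]
grip_width: 0.237
finger_force: 20.0
```

Request:
jog_arm(
  increments=[0,0,-0.5,0,0,0,-1,0,0,-0.4,0,0,0,-1,0,0,0,0,0,0,-1,0,0,0,0,0,0,-1,0,0,0,0,0,0,-1],
)

```text
t: 31.0
tcp_pos: [617.6, -152.8, 165.1]
eef_rot: [0.708, 0.706, 0.001, 0.001]
wrist_force: [0.6, 0.2, 0.7]
grip_width: 0.238
finger_force: 20.0
```

Request:
jog_arm(
  increments=[0,0,-0.15,0,0,0,-1,0,0,-0.15,0,0,0,-1,0,0,-0.15,0,0,0,-1,0,0,-0.15,0,0,0,-1,0,0,-0.15,0,0,0,-1,0,0,-0.15,0,0,0,-1,0,0,0,0,0,0,-1],
)

```text
t: 31.7
tcp_pos: [616.4, -152.2, 117.3]
eef_rot: [0.708, 0.706, -0.001, -0.001]
wrist_force: [-0.8, 0.3, -0.5]
grip_width: 0.242
finger_force: 20.0
```

Request:
jog_arm(
  increments=[0,0,-0.06,0,0,0,-1,0,0,-0.04,0,0,0,-1,0,0,0,0,0,0,-1],
)

```text
t: 32.0
tcp_pos: [617.1, -152.4, 113.6]
eef_rot: [0.708, 0.706, -0.0, -0.0]
wrist_force: [-0.7, 0.2, -0.1]
grip_width: 0.231
finger_force: 20.0
```

Lower a touch more, release, lift and retreat, then look.

Request:
jog_arm(
  increments=[0,0,-0.02,0,0,0,-1,0,0,0,0,0,0,0.5,0,0,0,0,0,0,0.9,0,0,0,0,0,0,1,0,0,0.8,0,0,0,1,0,0,0.8,0,0,0,1,-0.8,0.5,0.2,0,0,0,1,-0.8,0.8,0,0,0,0,1,-0.8,0.8,0,0,0,0,1,-0.6,0.8,0,0,0,0,1,0,0,0,0,0,0,1,0,0,0,0,0,0,1],
)

```text
t: 33.2
tcp_pos: [476.2, -15.6, 203.1]
eef_rot: [0.707, 0.707, 0.001, -0.0]
wrist_force: [-0.5, 0.6, 0.3]
grip_width: 0.997
finger_force: 0.0
```

Run:
```python
from h import *
a=cams.snapshot("top");b=cams.snapshot("side")
B=cv2.resize(a[165:225,205:495,::-1],(780,161),interpolation=cv2.INTER_CUBIC)
C=cv2.resize(b[150:360,240:520,::-1],(573,430),interpolation=cv2.INTER_CUBIC);C=np.hstack([C,np.zeros((430,207,3),np.uint8)])
cv2.imwrite("pics/s8.png",np.vstack([B,C]))
c=cams.calibration("top");m=cv2.inRange(cv2.cvtColor(a,cv2.COLOR_RGB2HSV),(95,110,60),(118,255,255))>0
for ce,st in blobs(m[150:230],60):
    ce=ce+[0,150];print(ce.round(1),st,onz(c,ce,130).round(1),onz(c,ce,136).round(1))
```

```text
[407.9 178.3] [401  25  15   7  67] [623.9 -66.  130. ] [622.5 -65.  136. ]
[472.7 179.2] [467  26  12   8  64] [ 625.  -188.1  130. ] [ 623.5 -186.2  136. ]
[295.9 186.3] [288  28  17  18 231] [603.3 146.3 130. ] [601.9 145.7 136. ]
```

View pics/s8.png

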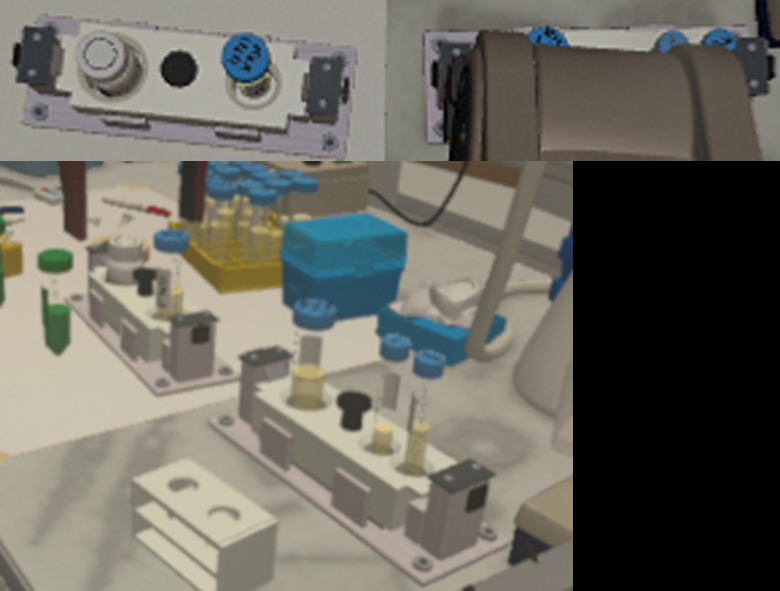

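All five items stand in their wells and both trays are down. I'll clear the arm out of the view for a numeric check of tray_tubes.

Request:
jog_arm(
  increments=[-0.1,0.9,0.3,0,0,0,1,-0.1,0.9,0.3,0,0,0,1,0,0.9,0,0,0,0,1,0,0.9,0,0,0,0,1,0,0.9,0,0,0,0,1,0,0,0,0,0,0,1,0,0,0,0,0,0,1,0,0,0,0,0,0,1],
)

```text
t: 34.1
tcp_pos: [467.4, 206.0, 232.5]
eef_rot: [0.709, 0.705, -0.0, 0.0]
wrist_force: [-0.2, -0.5, 0.1]
grip_width: 0.999
finger_force: 0.0
```

Run:
```python
from h import *
from workcell import status
a=cams.snapshot("top");c=cams.calibration("top");print(status.observe()["tcp_pos"])
m=cv2.inRange(cv2.cvtColor(a,cv2.COLOR_RGB2HSV),(95,110,60),(118,255,255))>0
for ce,st in blobs(m[150:240,350:],60):
    ce=ce+[350,150];print(ce.round(1),st,onz(c,ce,130).round(1),onz(c,ce,136).round(1))
cv2.imwrite("pics/s9.png",cv2.resize(a[165:225,355:495,::-1],(700,300),interpolation=cv2.INTER_CUBIC))
```

```text
[467.30127306 205.95360591 232.59127399]
[406.8 183.7] [ 48  25  18  18 236] [613.4 -64.1 130. ] [612.  -63.1 136. ]
[455.  181.5] [100  27  11  10  71] [ 619.7 -154.8  130. ] [ 618.3 -153.2  136. ]
[472.3 180.9] [117  26  12  11 100] [ 621.7 -187.3  130. ] [ 620.2 -185.5  136. ]
```

View pics/s9.png

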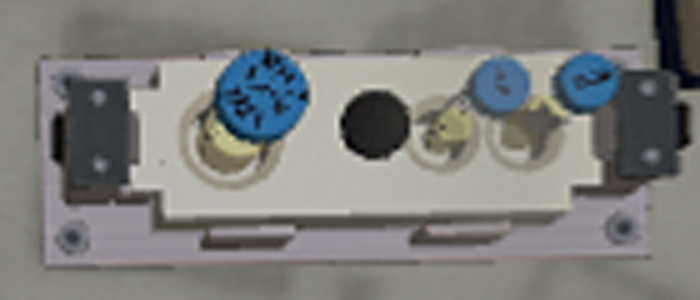

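The three tubes stand within about 2 mm of their well centres, with both bolts over the flanges. I'm handing in.

```bash
python3 -c "
from workcell import workorder
print(workorder.job_done())"
```

```text
the job is handed in; nothing more can be done
None
```

Both kits are made up, both trays are locked down in their carriers, and the job was handed in at about 34 s of the 125 s allowed; the hand-in call returned no verdict.

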